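# Set the leaning throttle valve to its yellow mark

## Task

Open the orange-handled throttle valve on the workshop bench, turning it by its loose T-handle, until the red pointer on its dial stands at the yellow mark; the handle has lost motion, so watch the pointer, come up to the mark without running past it, and let go. Leave the yellow mark, the blue valve and the other things on the bench as they are.

Things in the scene. Friction and masses are not known exactly. Their poses are not given: they have to be found in the camera images.
- valve_handle: Orange T-bar handle, bar 110 long, 16 wide, 22 deep, on a neck. Origin: bar centre, on the valve axis, 194 mm above the table; x along the bar, y across, z outwards along the axis, which leans 35 deg from vertical. It is loose on the stem: turns freely through up to 35 deg (start varies) before it carries the stem, against 0.2 N m friction. Stays where left. Opens counter-clockwise seen from outside (+z).
- valve_stem (a joint): Opening of the orange valve's stem and its red pointer, rad: 0 closed, 3.0 stop; grows counter-clockwise seen from outside. Moves only once the handle's lost motion is taken up (either way); stays where left.
- valve_pointer_tip (a point): Tip of the red pointer on the orange valve's stem, 66 mm from the valve axis, 51 mm below the bar's centre along the axis. The pointer stands at right angles to the bar, give or take 17 deg of play. x outwards along the pointer, z along the valve axis. Below the bar's underside there are 37 mm free down to the pointer and 47 mm to the dial.
- valve_mark_tip (a point): Inner end of the yellow clip on the rim of the orange valve's white dial (radius 82): the set mark. 66 mm from the axis at the pointer's height, so it coincides with the pointer tip when set. x outwards from the axis, y in the opening direction, z along the axis. Stiff, not to be moved. It lies 70 to 150 deg further open than the pointer starts.
- valve_stand: Grey base 200 x 130 x 12 mm carrying the orange valve; origin on the table below it; the valve leans to its -x. At its +x end a riser pipe (22 thick) goes up and bends over to -x at 390 mm height, ending in a 32 mm brass cap straight above the handle: reach the handle along the leaning axis, where the way is clear for 75 mm all round.
- blue_stand: The same stand with a like valve and pipe, with a blue handle. Not to be operated; either of the two may stand on the left.
- blue_pointer_tip (a point): Tip of the red pointer of the blue-handled valve, made like the orange one's.
- multimeter: Bystander: blue hand-held multimeter, 90 x 180 x 38 mm, lying; origin at the centre of its underside
- wrench: Bystander: steel wrench, 200 mm long, lying; origin at the centre of its underside
- pouch: Bystander: black instrument pouch, 90 x 190 x 45 mm; origin at the centre of its underside
- relay: Bystander: small black relay cube, 28 mm; origin at the centre of its underside
- screwdriver: Bystander: red-handled screwdriver, 200 mm long, lying; origin at the centre of its underside
- spray_can: Bystander: spray can, 60 mm across, 130 mm tall, upright; origin at the centre of its underside
- parts_bowl: Bystander: steel bowl, 110 mm across, 45 mm high; origin at the centre of its underside

How it is judged:
On the way:
1. the lost motion is taken up and the gripper on the orange handle has begun to move the pointer (15 mm or more) (distance of valve_pointer_tip from where it was at the start of the episode above 0.015 m and contact force between the fingers and valve_handle above 0.3 N), for 0.02 s.
At the end, for the whole second after the job is handed in: The orange valve's pointer tip is within 6 mm (about 5 degrees) of the yellow mark and at rest; the yellow mark is within 4 mm and the blue valve's pointer within 6 mm of where they started (distance between valve_pointer_tip and valve_mark_tip below 0.006 m and velocity of joint valve_stem between -0.03 and 0.03 rad/s and distance of valve_mark_tip from where it was at the start of the episode below 0.004 m and distance of blue_pointer_tip from where it was at the start of the episode below 0.006 m); the robot touches nothing.
It fails at once if the pointer runs more than 12 mm (about 10 degrees) past the yellow mark (y of valve_pointer_tip in the frame of valve_mark_tip above 0.012 m).
It fails at once if the yellow mark is moved by more than 4 mm (distance of valve_mark_tip from where it was at the start of the episode above 0.004 m).
It fails at once if the blue valve's pointer is moved by more than 6 mm (distance of blue_pointer_tip from where it was at the start of the episode above 0.006 m).
It fails at once if a bystander is moved by more than 30 mm (distance of any of multimeter, wrench, pouch, relay, screwdriver, spray_can, parts_bowl from where it was at the start of the episode above 0.03 m).
It also fails if it takes over 58 s, if anything falls off the work surface, if the arm or the gripper's body presses on something with over 40 N, if the wrist force passes 120 N, or if a joint passes its speed limit or range.

## Robot

A 6-joint arm with a two-finger parallel gripper is mounted at the origin on the work surface. World frame = base frame: x ahead of the robot, y to its left, z up, the work surface at z = 0. Lengths are in m, angles in rad, forces in N, time in s.
With the tool pointing down it reaches from about 0.4 to 0.825 m from the base axis. Payload 7 kg.
Tool frame: the origin (TCP) lies midway between the tips of the shut fingers; the grasp point (between the pads) lies 19 mm behind it; z points along the fingers, y is the line along which they close (so a half turn about z gives the same grasp; the last joint's range is limited). The gripper opens to 88 mm and grips with 3 to 60 N. Pads are 19 mm wide; open, the fingers measure 130 mm over their backs; the gripper's body (78 mm by 193 mm) begins 47 mm behind the grasp point.
Start: joints at [-1.057, 0.359, 0.012, 0, -1.224, -0.288], TCP at [0.151, -0.658, 0.227] pointing down, gripper open.
Joint ranges: [-3.07, 3.07], [-1.43, 2.12], [-1.02, 1.25], [-3.03, 1.67], [-3.05, -0], [-3.03, 3.03]. Speed limits (rad/s): [2.39, 2.39, 3.01, 3.14, 3.14, 3.14].

## Interface

Orientations are given as [roll, pitch, yaw] about the fixed x, y, z axes, in that order (R = Rz(yaw) Ry(pitch) Rx(roll)).
In Python, from station import monitor, viewer, arm gives the robot as it stands.
- The arm moves only by the tool move_arm, never from a script. Its argument "deltas" is a list that holds one entry, the list of rows, each a list of 7 numbers: the turn, a rotation vector about the tool's x, y, z in degrees, then the shift along the tool's x, y, z in m, then the finger opening in m, from 0 to 0.0876. A call has 1 to 12 rows; each row is the pose to reach, as a shift and turn from the pose commanded when the call began, along the tool's axes at that moment; what a row does not reach only later rows make up. A row lasts 1/12 s, in which the tool goes at most 41.7 mm and 7.16 degrees, less where a joint would pass 70% of its speed; a pose out of reach is approached as far as the arm can. A call with a gripper value outside its range is refused whole. The fingers move at their own pace and stop on an object; "force" is the grip in N (left out, the last holds). Time passes only in rows, so rows that repeat a pose let the fingers close. It gives the time, the measured TCP pose, the force and the opening at its end, in the units of the state.
- monitor.get_state(): the state, without advancing time (a new reading comes with each control period).
- viewer.grab_frame(name): name is "side" or "top" or "wrist"; returns a dict with "frame" (400x640x3 uint8, blue, green, red), "vfov" (degrees; the focal length in pixels is half the picture's height over the tangent of half this angle, whatever the lens; pixels are square), "cx", "cy" (the principal point, pixels), "xyz" and "orientation" of the camera in the world; the wrist camera has in their place "hand_eye" (4x4, takes a point from camera to tool coordinates, whose origin is the TCP and whose axes are the flange's). Camera axes: x right, y down, z forward; pixel columns grow to the right and rows downward; lengths in m; the calibration is good to about 2 mm. A picture is of the moment at which its call begins: read the wrist's pose just before it. There is no depth.
- arm.job_done(): hands the job in, once; it reports no verdict.
The state is a dict: "t": time; "q": joint angles; "qd": joint speeds; "joint_efforts": joint torques, N m; "eef_pos": TCP position; "ee_rot": TCP orientation; "force": force on the tool from outside, world axes, zero at the start; "moment": the same for the moment, N m; "width": finger opening in m.
Only numpy, scipy, OpenCV 4.12 (cv2) and the standard library are available. Lean on these libraries where they do the work, as an engineer would, in place of code of your own. Each camera call takes 0.05 s, during which the arm holds its last target. There are 200 camera calls.

## Working session

There is one attempt and no reset: what is moved stays moved. The work goes in short steps, Python scripts to look and compute and a tool call to move; the robot and the scene stay as the last step left them, time stands still between calls to the robot, and variables do not carry over. Pictures are saved under pics/ and viewed, on a budget of 10 in all, crops included, one or two more only if the job needs it, and the job is handed in when it is done.

Besides the shell and the picture viewer there is one more tool, called after ">>>" as name(argument=value, ...) on one line, values as JSON. move_arm: Moves the arm, as the interface text tells. Its arguments: {"type":"object","properties":{"deltas":{"type":"array","items":{"type":"array","items":{"type":"array","items":{"type":"number"}}}},"force":{"type":"number"}},"required":["deltas"]}

```bash
mkdir -p pics
cat > h.py <<'E'
import numpy as np, cv2, json
from scipy.spatial.transform import Rotation as R
from station import monitor, viewer, arm
def grab(name,fn):
    s=monitor.get_state(); d=viewer.grab_frame(name)
    cv2.imwrite(f'pics/{fn}.png',d['frame'])
    m={k:(np.asarray(v).tolist()) for k,v in d.items() if k!='frame'}
    m['eef']=np.asarray(s['eef_pos']).tolist(); m['rot']=np.asarray(s['ee_rot']).tolist()
    json.dump(m,open(f'pics/{fn}.json','w')); return d,m
def cam(fn):
    m=json.load(open(f'pics/{fn}.json')); f=200/np.tan(np.radians(m['vfov'])/2)
    if 'hand_eye' in m:
        T=np.eye(4);T[:3,:3]=R.from_euler('xyz',m['rot']).as_matrix();T[:3,3]=m['eef']
        T=T@np.array(m['hand_eye'])
    else:
        T=np.eye(4);o=np.array(m['orientation'])
        T[:3,:3]=o if o.shape==(3,3) else R.from_euler('xyz',o).as_matrix();T[:3,3]=m['xyz']
    return T,f,m['cx'],m['cy']
def ray(fn,u,v):
    T,f,cx,cy=cam(fn); d=T[:3,:3]@np.array([(u-cx)/f,(v-cy)/f,1]); return T[:3,3],d/np.linalg.norm(d)
def atz(fn,u,v,z):
    o,d=ray(fn,u,v); return o+d*(z-o[2])/d[2]
def proj(fn,P):
    T,f,cx,cy=cam(fn); p=T[:3,:3].T@(np.asarray(P)-T[:3,3]); return np.array([cx+f*p[0]/p[2],cy+f*p[1]/p[2]])
def tri(a,b):
    A=[];y=[]
    for o,d in (ray(*a),ray(*b)):
        M=np.eye(3)-np.outer(d,d);A.append(M);y.append(M@o)
    x=np.linalg.lstsq(np.vstack(A),np.hstack(y),rcond=None)[0]; return x
E
python3 - <<'E'
from h import *
print(monitor.get_state())
for n in('side','top'):
    d,m=grab(n,n+'0');print(m)
a=cv2.imread('pics/side0.png');b=cv2.imread('pics/top0.png')
cv2.imwrite('pics/s0b.png',cv2.resize(a,(800,500)));cv2.imwrite('pics/t0b.png',cv2.resize(b,(800,500)))
E
```

```text
{'t': 0.0, 'q': array([-1.05691577e+00,  3.59398891e-01,  1.10403144e-02, -3.42272335e-04,
       -1.22410274e+00, -2.88105433e-01]), 'qd': array([ 1.93613252e-03,  3.67925348e-06, -1.45756150e-03, -1.01673807e-03,
       -6.06813468e-04,  1.60701031e-04]), 'joint_efforts': array([ 8.24567924e-04, -5.82715130e+01,  2.93059623e+01,  6.99720874e+00,
        6.83120350e-03, -2.33952396e-04]), 'eef_pos': array([ 0.15096601, -0.65738846,  0.22560828]), 'ee_rot': array([ 3.13990486e+00, -1.64635155e-04, -2.91593396e+00]), 'force': array([ 0.36517801, -0.10794608,  0.44669559]), 'moment': array([-0.05592049, -0.02397982, -0.01131298]), 'width': 0.08744125547998362}
{'vfov': 46.53991399379864, 'cx': 333.64605667068605, 'cy': 192.78307170960045, 'xyz': [-0.38346180482703784, 0.33539838781371734, 0.9790695950500746], 'orientation': [-2.27770148388592, -0.005059188300954309, -1.8923056171350086], 'eef': [0.15096600611638128, -0.6573884645294736, 0.22560827721563026], 'rot': [3.1399048602930546, -0.00016463515465869882, -2.915933964406721]}
{'vfov': 43.75123933791808, 'cx': 315.8839251915535, 'cy': 198.11308169433184, 'xyz': [0.3974791098528774, 0.00696837428987913, 1.4916437958307032], 'orientation': [-3.0370567791249314, 0.0010850691570829518, -1.5854848052391122], 'eef': [0.150992799093352, -0.6573840002491234, 0.22565715209454984], 'rot': [3.1399365952655893, -0.0001458502952651486, -2.915912160634039]}
```

View pics/s0b.png

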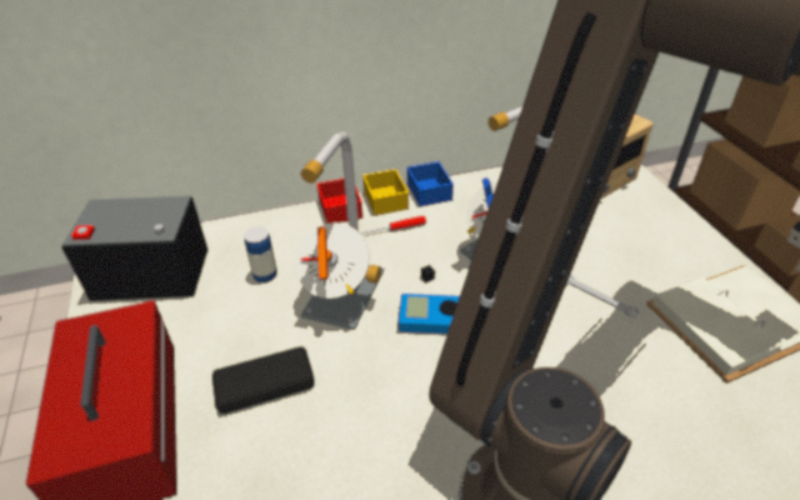

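View pics/t0b.png

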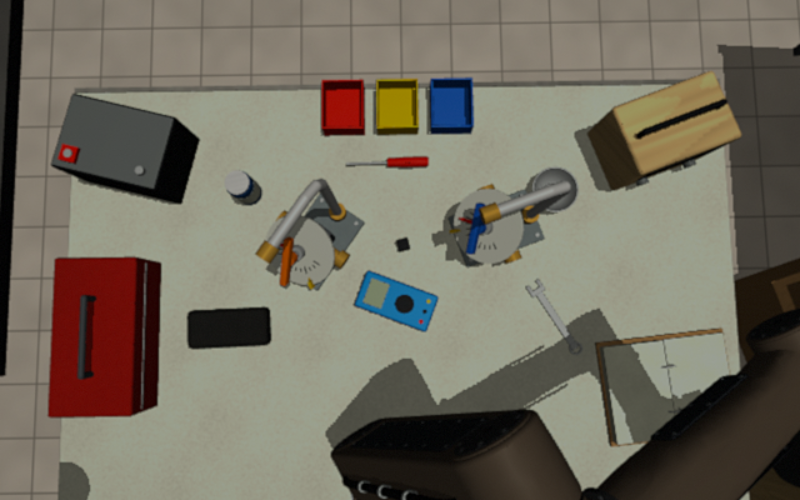

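The orange valve is on the left (+y), at about (305,250) in the resized top view. The blue one is on the right at about (488,225). Next I'll enlarge the orange valve.

Run:
```python
from h import *
a=cv2.imread('pics/side0.png')[100:270,220:320];b=cv2.imread('pics/top0.png')[130:250,195:295]
A=cv2.resize(a,None,fx=3.5,fy=3.5,interpolation=cv2.INTER_CUBIC);B=cv2.resize(b,None,fx=4.4,fy=4.4,interpolation=cv2.INTER_CUBIC)
c=np.zeros((595,800,3),np.uint8);c[:A.shape[0],:350]=A;c[:B.shape[0],355:795]=B
cv2.imwrite('pics/crop0.png',c)
```

```text
(no output)
```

View pics/crop0.png

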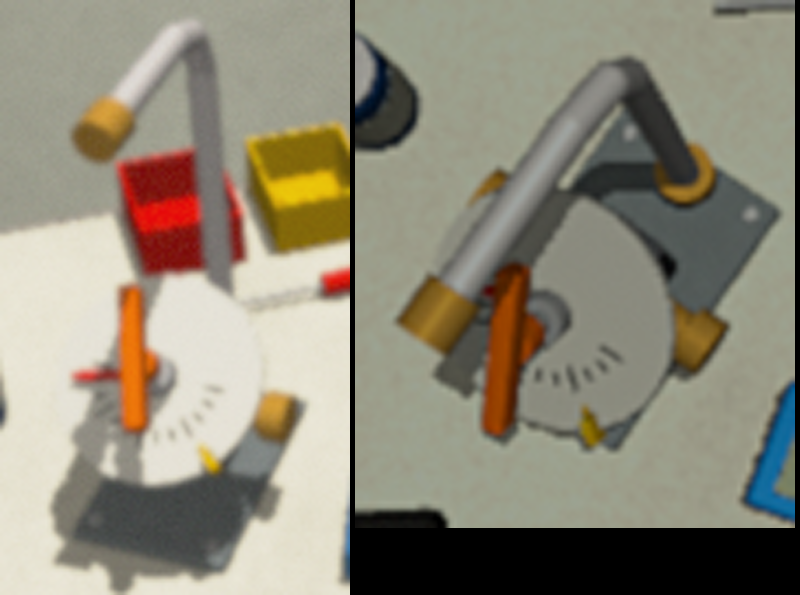

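```bash
cat > fit.py <<'E'
from h import *
from scipy.optimize import least_squares
S=lambda x,y:(220+x/3.5,100+y/3.5)
T=lambda x,y:(195+(x-355)/4.4,130+y/4.4)
def frame(yaw):
    z=R.from_euler('z',yaw).apply([-np.sin(np.radians(35)),0,np.cos(np.radians(35))])
    y=R.from_euler('z',yaw).apply([0,1,0]); return np.cross(y,z),y,z
def pts(p):
    x,y,yaw,b,pt,mk,r=p; ex,ey,ez=frame(yaw); c=np.array([x,y,.194])
    u=lambda a:np.cos(a)*ex+np.sin(a)*ey
    return dict(b1=c+.011*ez+.055*u(b),b2=c+.011*ez-.055*u(b),pt=c-.051*ez+.066*u(pt),mk=c-.051*ez+.066*u(mk),
      rz=np.array([x+r*np.cos(yaw),y+r*np.sin(yaw),.02]),c=c,cap=np.array([x,y,.39]))
E
python3 - <<'E'
from fit import *
for a,b in((S(130,290),T(515,270)),(S(136,430),T(497,430)),(S(203,450),T(588,410)),(S(103,130),T(437,315))):
    print(tri(('side0',*a),('top0',*b)).round(4))
ob=[('side0','b1',S(130,290)),('side0','b2',S(136,430)),('top0','b1',T(515,270)),('top0','b2',T(497,430)),
('side0','mk',S(203,450)),('top0','mk',T(588,412)),('side0','pt',S(75,378)),('top0','rz',T(683,175))]
def res(p):
    P=pts(p); return np.concatenate([proj(f,P[k])-o for f,k,o in ob])
c0=tri(('side0',*S(133,360)),('top0',*T(506,350)))
best=None
for b in np.arange(0,6.28,1.):
  for mk in np.arange(0,6.28,1):
    s=least_squares(res,[c0[0],c0[1],-.8,b,b+1.5,mk,.15],loss='soft_l1')
    if best is None or s.cost<best.cost: best=s
p=best.x;print(best.cost,p.round(4),np.degrees(p[2:6]).round(1));print(res(p).reshape(-1,2).round(1))
print({k:v.round(3) for k,v in pts(p).items()},frame(p[2]))
print('top pred pt',proj('top0',pts(p)['pt']))
json.dump(p.tolist(),open('p.json','w'))
E
```

```text
[0.5517 0.2246 0.2235]
[0.4611 0.244  0.1705]
[0.4751 0.1957 0.1223]
[0.5087 0.2342 0.3926]
4.135834171125649 [ 0.5088  0.2306 -0.5909  6.5916  8.071  -2.3505  0.1567] [ -33.9  377.7  462.4 -134.7]
[[ 0.8 -2.1]
 [ 0.7  0.1]
 [-1.1  0.6]
 [-0.8  0.8]
 [ 0.2 -0.8]
 [-1.  -0.8]
 [ 0.4  0. ]
 [ 0.1  0.1]]
{'b1': array([0.548, 0.224, 0.233]), 'b2': array([0.459, 0.244, 0.173]), 'pt': array([0.559, 0.274, 0.144]), 'mk': array([0.475, 0.197, 0.126]), 'rz': array([0.639, 0.143, 0.02 ]), 'c': array([0.509, 0.231, 0.194]), 'cap': array([0.509, 0.231, 0.39 ])} (array([ 0.68026203, -0.45634816,  0.57357644]), array([0.55709823, 0.8304466 , 0.        ]), array([-0.4763246 ,  0.31953842,  0.81915204]))
top pred pt [217.41974061 192.10329525]
```

The fit agrees with the given sizes: bar centre at (0.509, 0.231, 0.194), pointer about 123° short of the mark, and roughly 12° of lost motion still to take up. Next I'll work out the approach waypoints.

```bash
cat > mv.py <<'E'
from fit import *
p=json.load(open('p.json')); EX,EY,EZ=frame(p[2]); C=np.array([p[0],p[1],.194])
def u(a): a=np.radians(a); return np.cos(a)*EX+np.sin(a)*EY
def Rt(th): y=u(th); return R.from_matrix(np.column_stack([np.cross(y,-EZ),y,-EZ]))
def delta(P,Rg,P0,R0): return np.r_[np.degrees((R0.inv()*Rg).as_rotvec()),R0.inv().apply(np.asarray(P)-P0)]
def now():
    s=monitor.get_state(); return s,np.array(s['eef_pos']),R.from_euler('xyz',s['ee_rot'])
def chain(wps):
    s,P,Q=now(); print('t',s['t'],'P',P.round(4),'q',s['q'].round(2),'F',s['force'].round(1),'w',round(s['width'],4))
    for P1,Q1 in wps: print(delta(P1,Q1,P,Q).round(4).tolist()); 
def status():
    s,P,Q=now(); v=P-C; y=Q.apply([0,1,0])
    print('t',round(s['t'],2),'along',(v@EZ).round(4),'lat',(v@EX).round(4),(v@EY).round(4),'th',np.degrees(np.arctan2(y@EY,y@EX)).round(1),'tilt',np.degrees(np.arccos(-Q.apply([0,0,1])@EZ)).round(1),'q',s['q'].round(2),'F',s['force'].round(1),'M',s['moment'].round(2),'w',round(s['width'],4))
E
python3 - <<'E'
from mv import *
D=R.from_euler('xyz',[np.pi,0,-2.916])
d,m=grab('wrist','w0');print(np.round(m['hand_eye'],3),m['vfov'])
for z in(.15,):print('blue',atz('top0',390,180,z),atz('top0',440,150,.0))
chain([([.2,-.5,.47],D),([.38,-.05,.47],D),(C+.30*EZ,Rt(107.7))])
E
```

```text
[[-0.    -0.968 -0.252  0.066]
 [ 1.    -0.    -0.001 -0.001]
 [ 0.001 -0.252  0.968 -0.158]
 [ 0.     0.     0.     1.   ]] 61.89900727834535
blue [ 0.58476433 -0.19580248  0.15      ] [ 0.69549581 -0.37325947  0.        ]
t 0.15 P [ 0.151  -0.6575  0.2258] q [-1.06  0.36  0.01 -0.   -1.22 -0.29] F [-0.1 -0.5 -0.3] w 0.0874
[0.073, -0.0071, 0.0061, -0.083, 0.1429, -0.244]
[0.073, -0.0071, 0.0061, -0.3591, 0.5412, -0.2435]
[18.9382, -29.9406, 28.1523, -0.4296, 0.9112, -0.2128]
```

>>> move_arm(deltas=[[[0, 0, 0, -0.083, 0.143, -0.244, 0.08], [0, 0, 0, -0.083, 0.143, -0.244, 0.08], [0, 0, 0, -0.083, 0.143, -0.244, 0.08], [0, 0, 0, -0.083, 0.143, -0.244, 0.08], [0, 0, 0, -0.083, 0.143, -0.244, 0.08], [0, 0, 0, -0.083, 0.143, -0.244, 0.08], [0, 0, 0, -0.083, 0.143, -0.244, 0.08], [0, 0, 0, -0.36, 0.541, -0.244, 0.08], [0, 0, 0, -0.36, 0.541, -0.244, 0.08], [0, 0, 0, -0.36, 0.541, -0.244, 0.08], [0, 0, 0, -0.36, 0.541, -0.244, 0.08], [0, 0, 0, -0.36, 0.541, -0.244, 0.08]]])

```text
t: 1.15
eef_pos: [0.2769, -0.3064, 0.469]
ee_rot: [-3.142, 0.0, -2.917]
force: [2.0, 0.7, 0.4]
width: 0.0804
```

>>> move_arm(deltas=[[[0, 0, 0, -0.17, 0.25, 0, 0.08], [0, 0, 0, -0.17, 0.25, 0, 0.08], [0, 0, 0, -0.17, 0.25, 0, 0.08], [0, 0, 0, -0.17, 0.25, 0, 0.08], [0, 0, 0, -0.17, 0.25, 0, 0.08], [0, 0, 0, -0.17, 0.25, 0, 0.08]]])

```text
t: 1.65
eef_pos: [0.3675, -0.0733, 0.4695]
ee_rot: [3.141, 0.002, -2.915]
force: [0.2, -1.2, -0.4]
width: 0.0803
```

Run:
```python
from mv import *
chain([(C+.30*EZ,Rt(107.7)),(C+.20*EZ,Rt(107.7))])
```

```text
t 1.65 P [ 0.3675 -0.0733  0.4695] q [ 0.34 -0.23 -0.09 -0.   -1.71 -1.69] F [ 0.2 -1.2 -0.4] w 0.0803
[18.9159, -29.8276, 28.1761, -0.088, 0.3899, 0.03]
[18.9159, -29.8276, 28.1761, -0.1272, 0.348, 0.112]
```

>>> move_arm(deltas=[[[19, -30, 0, -0.088, 0.39, 0.03, 0.08], [19, -30, 0, -0.088, 0.39, 0.03, 0.08], [19, -30, 0, -0.088, 0.39, 0.03, 0.08], [19, -30, 0, -0.088, 0.39, 0.03, 0.08], [19, -30, 0, -0.088, 0.39, 0.03, 0.08], [19, -30, 0, -0.088, 0.39, 0.03, 0.08], [19, -30, 0, -0.088, 0.39, 0.03, 0.08], [19, -30, 0, -0.088, 0.39, 0.03, 0.08], [19, -30, 0, -0.088, 0.39, 0.03, 0.08], [19, -30, 0, -0.088, 0.39, 0.03, 0.08], [19, -30, 0, -0.088, 0.39, 0.03, 0.08], [19, -30, 0, -0.088, 0.39, 0.03, 0.08]]])

```text
t: 2.65
eef_pos: [0.365, 0.2691, 0.4423]
ee_rot: [-2.778, 0.513, -2.815]
force: [-0.1, -0.5, 1.2]
width: 0.08
```

Run:
```python
from mv import *
status()
d,m=grab('wrist','w1');cv2.imwrite('pics/w1b.png',cv2.resize(d['frame'],(800,500)))
for k,v in pts(p).items(): print(k,(proj('w1',v)*1.25).round())
```

```text
t 2.65 along 0.2842 lat 0.027 -0.0481 th 134.7 tilt 8.5 q [ 1.58 -0.23 -0.52  0.58 -1.52 -3.02] F [-0.1 -0.5  1.2] M [0.55 1.76 0.01] w 0.08
b1 [402. 233.]
b2 [451. 139.]
pt [462. 204.]
mk [418. 118.]
rz [389. 167.]
c [424. 185.]
cap [352. 338.]
```

View pics/w1b.png

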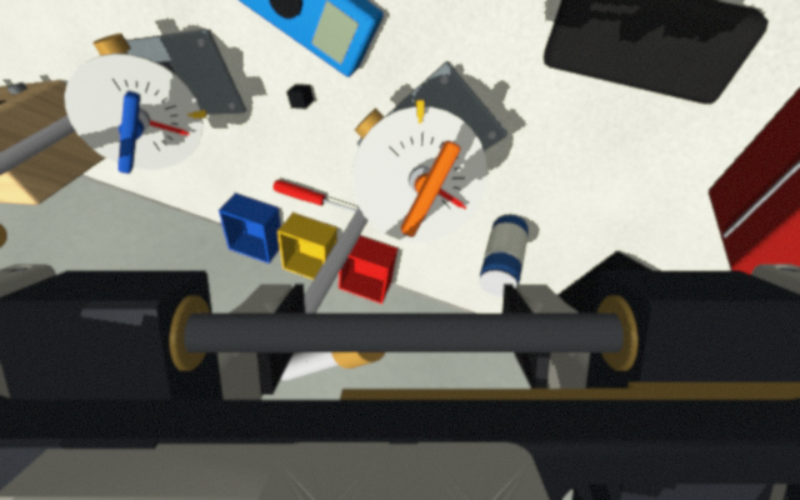

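The fit's projections land within about 5 px of the pixels I read: bar ends at (408,232) and (455,145), pointer tip (465,207), mark (420,120). So the model is good. Joint 6 has reached its limit, so I'll spin the wrist the other way. The shut fingers will then push the bar as a peg, with the long side of the body kept across the cap side.

>>> move_arm(deltas=[[[0, 0, -80, 0, 0, 0, 0], [0, 0, -80, 0, 0, 0, 0], [0, 0, -80, 0, 0, 0, 0], [0, 0, -80, 0, 0, 0, 0], [0, 0, -80, 0, 0, 0, 0], [0, 0, -80, 0, 0, 0, 0], [0, 0, -80, 0, 0, 0, 0], [0, 0, -80, 0, 0, 0, 0], [0, 0, -80, 0, 0, 0, 0], [0, 0, -80, 0, 0, 0, 0], [0, 0, -80, 0, 0, 0, 0], [0, 0, -80, 0, 0, 0, 0]]])

```text
t: 3.7
eef_pos: [0.3663, 0.2661, 0.4426]
ee_rot: [-2.56, -0.226, -1.582]
force: [-0.6, 0.5, -0.1]
width: 0.0055
```

>>> move_arm(deltas=[[[0, 0, -80, 0, 0, 0, 0], [0, 0, -80, 0, 0, 0, 0], [0, 0, -80, 0, 0, 0, 0], [0, 0, -80, 0, 0, 0, 0], [0, 0, -80, 0, 0, 0, 0], [0, 0, -80, 0, 0, 0, 0], [0, 0, -80, 0, 0, 0, 0], [0, 0, -80, 0, 0, 0, 0], [0, 0, -80, 0, 0, 0, 0], [0, 0, -80, 0, 0, 0, 0], [0, 0, -80, 0, 0, 0, 0], [0, 0, -80, 0, 0, 0, 0]]])

```text
t: 4.7
eef_pos: [0.3662, 0.2662, 0.4426]
ee_rot: [2.988, -0.603, -0.073]
force: [0.0, -0.6, -0.1]
width: 0.0007
```

>>> move_arm(deltas=[[[0, 0, -80, 0, 0, 0, 0], [0, 0, -80, 0, 0, 0, 0], [0, 0, -80, 0, 0, 0, 0], [0, 0, -80, 0, 0, 0, 0], [0, 0, -80, 0, 0, 0, 0], [0, 0, -80, 0, 0, 0, 0], [0, 0, -80, 0, 0, 0, 0], [0, 0, -80, 0, 0, 0, 0], [0, 0, -80, 0, 0, 0, 0], [0, 0, -80, 0, 0, 0, 0], [0, 0, -80, 0, 0, 0, 0], [0, 0, -80, 0, 0, 0, 0]]])

```text
t: 5.7
eef_pos: [0.3663, 0.2662, 0.4426]
ee_rot: [2.522, 0.024, 1.266]
force: [-0.6, -0.2, 0.2]
width: 0.0004
```

Run:
```python
from mv import *
status()
chain([(C+.20*EZ-.055*EX+.03*EY,Rt(90))])
```

```text
t 5.7 along 0.2829 lat 0.0294 -0.0498 th 14.1 tilt 8.3 q [ 1.57 -0.23 -0.52  0.58 -1.52  1.17] F [-0.6 -0.2  0.2] M [ 0.58  1.85 -0.  ] w 0.0004
t 5.7 P [0.3663 0.2662 0.4426] q [ 1.57 -0.23 -0.52  0.58 -1.52  1.17] F [-0.6 -0.2  0.2] w 0.0004
[6.8354, -5.8107, -75.6588, 0.0855, -0.0649, 0.0941]
```

>>> move_arm(deltas=[[[7, -6, -75.6, 0.0855, -0.065, 0.094, 0], [7, -6, -75.6, 0.0855, -0.065, 0.094, 0], [7, -6, -75.6, 0.0855, -0.065, 0.094, 0], [7, -6, -75.6, 0.0855, -0.065, 0.094, 0], [7, -6, -75.6, 0.0855, -0.065, 0.094, 0], [7, -6, -75.6, 0.0855, -0.065, 0.094, 0], [7, -6, -75.6, 0.0855, -0.065, 0.094, 0], [7, -6, -75.6, 0.0855, -0.065, 0.094, 0], [7, -6, -75.6, 0.0855, -0.065, 0.094, 0], [7, -6, -75.6, 0.0855, -0.065, 0.094, 0], [7, -6, -75.6, 0.0855, -0.065, 0.094, 0], [7, -6, -75.6, 0.0855, -0.065, 0.094, 0]]])

```text
t: 6.7
eef_pos: [0.3927, 0.345, 0.3261]
ee_rot: [-3.14, 0.612, 2.546]
force: [0.8, 0.0, -0.6]
width: 0.0005
```

Run:
```python
from mv import *
status()
d,m=grab('wrist','w2');cv2.imwrite('pics/w2b.png',cv2.resize(d['frame'],(800,500)))
for k,v in pts(p).items(): print(k,(proj('w2',v)*1.25).round())
chain([(C+.08*EZ-.055*EX+.03*EY,Rt(90)),(C-.006*EZ-.055*EX+.03*EY,Rt(90))])
```

```text
t 6.7 along 0.2 lat -0.0554 0.0304 th 89.8 tilt 0.3 q [ 1.47  0.07 -0.49  0.54 -1.36  2.44] F [ 0.8  0.  -0.6] M [1.04 1.6  0.03] w 0.0005
b1 [389. 332.]
b2 [348. 219.]
pt [438. 244.]
mk [327. 213.]
rz [384. 240.]
c [371. 273.]
cap [354. 537.]
t 6.75 P [0.3927 0.3449 0.3262] q [ 1.47  0.07 -0.49  0.54 -1.36  2.43] F [-0.3 -0.3 -0.2] w 0.0006
[-0.2461, 0.0576, -0.4637, -0.0002, 0.0002, 0.1201]
[-0.2461, 0.0576, -0.4637, -0.0001, 0.0006, 0.2061]
```

View pics/w2b.png

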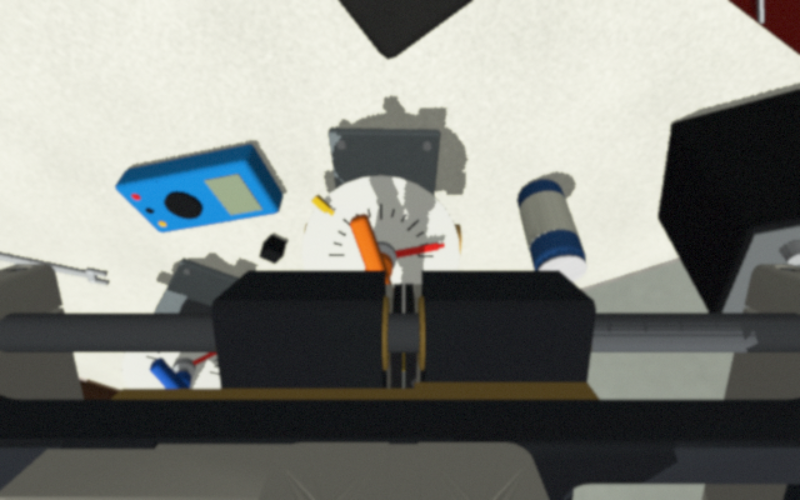

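```bash
python3 - <<'E'
from fit import *
W=lambda x,y:(x/1.25,y/1.25)
ob=[('side0','b1',S(130,290)),('side0','b2',S(136,430)),('top0','b1',T(515,270)),('top0','b2',T(497,430)),
('side0','mk',S(203,450)),('top0','mk',T(588,412)),('side0','pt',S(75,378)),('top0','rz',T(683,175)),
('w1','b1',W(408,233)),('w1','b2',W(455,145)),('w1','pt',W(466,208)),('w1','mk',W(421,121)),
('w2','b2',W(360,219)),('w2','pt',W(443,245)),('w2','mk',W(331,211))]
def res(p):
    P=pts(p); return np.concatenate([proj(f,P[k])-o for f,k,o in ob])
p0=json.load(open('p.json'))
s=least_squares(res,p0,loss='soft_l1');p=s.x
print(p.round(4),np.degrees(p[2:6]).round(1))
for o,r in zip(ob,res(p).reshape(-1,2).round(1)):print(o[0],o[1],r)
json.dump(p.tolist(),open('p.json','w'))
T,f,cx,cy=cam('w2');m=json.load(open('pics/w2.json'));print('tcp px',proj('w2',m['eef'])*1.25)
E
python3 -c "
from mv import *
status()"
```

```text
[ 0.5112  0.2345 -0.6114  6.5785  8.0617 -2.3461  0.1569] [ -35.   376.9  461.9 -134.4]
side0 b1 [-0.4 -2.4]
side0 b2 [-1.8 -0.2]
top0 b1 [-2.1 -0.2]
top0 b2 [-3.  -0.4]
side0 mk [-1.6 -1. ]
top0 mk [-2.6 -1.4]
side0 pt [-0.9 -0.8]
top0 rz [-0.3 -0.2]
w1 b1 [-3.2  1.7]
w1 b2 [ 0.8 -1.4]
w1 pt [-1.9 -0.9]
w1 mk [-0.1 -0.5]
w2 b2 [-3.3 -0.6]
w2 pt [-0.6 -0.1]
w2 mk [0.  0.8]
tcp px [402.74079985 302.97593557]
t 6.75 along 0.2003 lat -0.0556 0.0224 th 90.5 tilt 0.4 q [ 1.47  0.07 -0.49  0.54 -1.36  2.43] F [-0.3 -0.3 -0.2] M [ 1.07  1.58 -0.06] w 0.0006
```

>>> move_arm(deltas=[[[0, 0, 0, 0, 0.01, 0.03, 0], [0, 0, 0, 0, 0.01, 0.06, 0], [0, 0, 0, 0, 0.01, 0.09, 0], [0, 0, 0, 0, 0.01, 0.12, 0], [0, 0, 0, 0, 0.01, 0.145, 0], [0, 0, 0, 0, 0.01, 0.165, 0], [0, 0, 0, 0, 0.01, 0.18, 0], [0, 0, 0, 0, 0.01, 0.19, 0], [0, 0, 0, 0, 0.01, 0.197, 0], [0, 0, 0, 0, 0.01, 0.203, 0], [0, 0, 0, 0, 0.01, 0.203, 0], [0, 0, 0, 0, 0.01, 0.203, 0]]])

```text
t: 7.75
eef_pos: [0.4948, 0.2878, 0.1606]
ee_rot: [-3.14, 0.612, 2.547]
force: [-0.1, 0.8, -0.2]
width: 0.0005
```

```bash
cat > look.py <<'E'
import sys
from mv import *
n=sys.argv[1]; status(); d,m=grab('wrist',n)
x0,y0,x1,y1=map(int,sys.argv[2:6]) if len(sys.argv)>2 else (0,0,640,400)
k=min(800/(x1-x0),600/(y1-y0)); cv2.imwrite(f'pics/{n}b.png',cv2.resize(d['frame'][y0:y1,x0:x1],None,fx=k,fy=k,interpolation=cv2.INTER_CUBIC))
for kk in('b1','b2','pt','mk','c'): print(kk,((proj(n,pts(p)[kk])-[x0,y0])*k).round())
E
python3 look.py w3
```

```text
t 7.75 along -0.0021 lat -0.0552 0.0341 th 90.8 tilt 0.5 q [ 1.17  0.22 -0.78  0.81 -0.89  2.32] F [-0.1  0.8 -0.2] M [1.01 1.6  0.02] w 0.0005
b1 [359. 542.]
b2 [270. 322.]
pt [457. 339.]
mk [246. 281.]
c [322. 423.]
```

View pics/w3b.png

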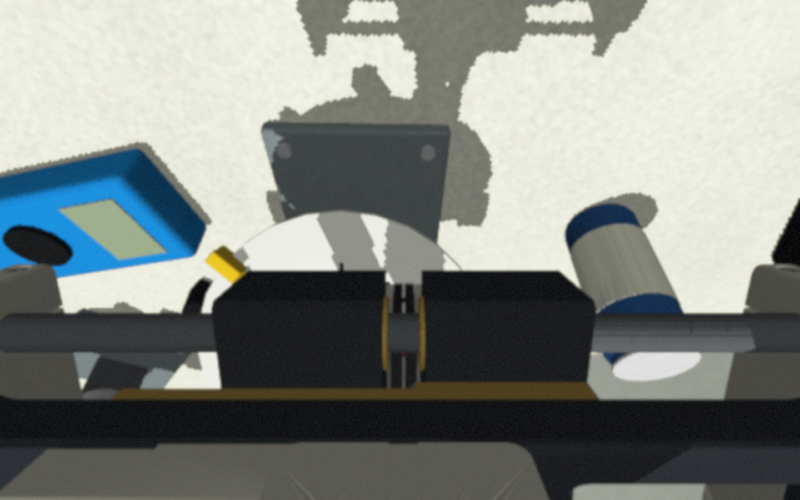

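```bash
cat > arc.py <<'E'
import sys
from mv import *
def peg(f): 
    h=.008+.021*abs(np.cos(np.radians(f)))+.010*abs(np.sin(np.radians(f)))
    return .040*u(f)+h*u(f-90)
def dirs(fs,s=-.003):
    s_,P,Q=now()
    for f in fs:
        d=delta(C+peg(f)+s*EZ,Rt(90),P,Q); v=peg(f); print(round(f),d.round(4).tolist(),(v@EX).round(3),(v@EY).round(3))
if __name__=='__main__': dirs(np.linspace(*map(float,sys.argv[1:3]),int(sys.argv[3])))
E
python3 arc.py 197 305 12
```

```text
197 [0.5134, 0.0436, 0.8116, -0.0077, -0.0165, 0.0011] -0.047 0.018
207 [0.5134, 0.0436, 0.8116, -0.0051, -0.0246, 0.001] -0.05 0.01
217 [0.5134, 0.0436, 0.8116, -0.0043, -0.0336, 0.0009] -0.05 0.001
226 [0.5134, 0.0436, 0.8116, -0.0055, -0.043, 0.0008] -0.049 -0.009
236 [0.5134, 0.0436, 0.8116, -0.009, -0.0522, 0.0007] -0.045 -0.018
246 [0.5134, 0.0436, 0.8116, -0.0147, -0.0607, 0.0007] -0.04 -0.026
256 [0.5134, 0.0436, 0.8116, -0.0224, -0.0679, 0.0006] -0.032 -0.033
266 [0.5134, 0.0436, 0.8116, -0.0317, -0.0733, 0.0006] -0.022 -0.038
276 [0.5134, 0.0436, 0.8116, -0.0381, -0.0767, 0.0006] -0.016 -0.042
285 [0.5134, 0.0436, 0.8116, -0.0423, -0.0797, 0.0005] -0.012 -0.045
295 [0.5134, 0.0436, 0.8116, -0.0476, -0.0823, 0.0005] -0.006 -0.047
305 [0.5134, 0.0436, 0.8116, -0.0539, -0.0841, 0.0005] -0.0 -0.049
```

>>> move_arm(deltas=[[[0, 0, 0, -0.008, -0.0165, 0.001, 0], [0, 0, 0, -0.006, -0.0205, 0.001, 0], [0, 0, 0, -0.005, -0.0245, 0.001, 0], [0, 0, 0, -0.0045, -0.029, 0.001, 0], [0, 0, 0, -0.0043, -0.0335, 0.001, 0], [0, 0, 0, -0.0048, -0.038, 0.001, 0], [0, 0, 0, -0.0055, -0.043, 0.001, 0], [0, 0, 0, -0.007, -0.0475, 0.001, 0], [0, 0, 0, -0.009, -0.052, 0.001, 0], [0, 0, 0, -0.0115, -0.0565, 0.001, 0], [0, 0, 0, -0.0145, -0.0605, 0.001, 0], [0, 0, 0, -0.0145, -0.0605, 0.001, 0]]])

```text
t: 8.8
eef_pos: [0.4711, 0.2318, 0.1684]
ee_rot: [3.141, 0.611, 2.549]
force: [-1.0, 3.2, 0.2]
width: 0.0003
```

```bash
python3 - <<'E'
from mv import *
status()
d,m=grab('top','t1');a=d['frame'][150:250,195:295];d,m=grab('side','s1');b=d['frame'][140:250,220:320]
c=np.hstack([cv2.resize(a,(400,400),interpolation=cv2.INTER_CUBIC),cv2.resize(b,(400,400),interpolation=cv2.INTER_CUBIC)]);cv2.imwrite('pics/c1.png',c)
E
python3 arc.py 246 305 7
```

```text
t 8.8 along -0.003 lat -0.0403 -0.0253 th 90.9 tilt 0.6 q [ 1.17  0.12 -0.89  0.82 -0.88  2.31] F [-1.   3.2  0.2] M [2.14 1.65 0.62] w 0.0003
246 [0.5642, 0.0109, 0.8709, -0.0006, -0.0007, -0.0003] -0.04 -0.026
256 [0.5642, 0.0109, 0.8709, -0.0083, -0.0079, -0.0004] -0.032 -0.033
266 [0.5642, 0.0109, 0.8709, -0.0176, -0.0133, -0.0004] -0.023 -0.038
276 [0.5642, 0.0109, 0.8709, -0.024, -0.0167, -0.0005] -0.016 -0.042
285 [0.5642, 0.0109, 0.8709, -0.0282, -0.0197, -0.0005] -0.012 -0.045
295 [0.5642, 0.0109, 0.8709, -0.0335, -0.0223, -0.0005] -0.007 -0.047
305 [0.5642, 0.0109, 0.8709, -0.0398, -0.0241, -0.0005] -0.0 -0.049
```

View pics/c1.png

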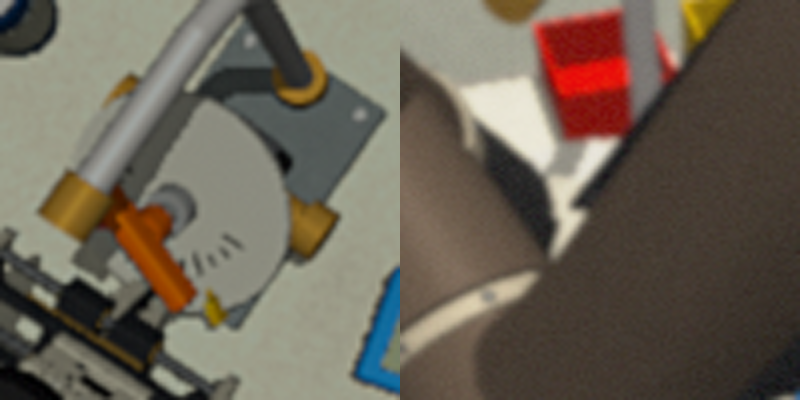

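The top view shows the bar turned, with its lower end at about (180,300) in the crop, the fingers behind it, and a 3 N push force. The side view is blocked by the arm. I'll carry on along the arc.

>>> move_arm(deltas=[[[0, 0, 0, -0.004, -0.0045, 0, 0], [0, 0, 0, -0.008, -0.008, 0, 0], [0, 0, 0, -0.013, -0.0107, 0, 0], [0, 0, 0, -0.0176, -0.0133, 0, 0], [0, 0, 0, -0.021, -0.015, 0, 0], [0, 0, 0, -0.024, -0.0167, 0, 0], [0, 0, 0, -0.0262, -0.0182, 0, 0], [0, 0, 0, -0.0282, -0.0197, 0, 0], [0, 0, 0, -0.031, -0.021, 0, 0], [0, 0, 0, -0.0335, -0.0223, 0, 0], [0, 0, 0, -0.0366, -0.0232, 0, 0], [0, 0, 0, -0.0366, -0.0232, 0, 0]]])

```text
t: 9.9
eef_pos: [0.4827, 0.1933, 0.1886]
ee_rot: [-3.137, 0.611, 2.549]
force: [-3.0, 2.4, -2.0]
width: 0.0006
```

```bash
python3 - <<'E'
from mv import *
status()
E
python3 - <<'E'
import sys
sys.path.insert(0,'.')
from mv import *
s,P,Q=now()
print(delta(P+.14*EZ-.05*EX,Rt(90),P,Q).round(3))
d,m=grab('top','t2');a=d['frame'][150:250,195:295];cv2.imwrite('pics/t2b.png',cv2.resize(a,(600,600),interpolation=cv2.INTER_CUBIC))
for k in('mk','b1','b2'):print(k,(proj('t2',pts(p)[k])-[195,150])*6)
E
```

```text
t 9.9 along -0.0046 lat -0.0028 -0.0501 th 90.9 tilt 0.4 q [ 1.11  0.06 -0.9   0.82 -0.89  2.39] F [-3.   2.4 -2. ] M [2.18 2.93 0.22] w 0.0006
[ 0.367  0.025  0.864  0.05   0.002 -0.14 ]
mk [301.98626187 433.36413421]
b1 [205.52804512 247.00361816]
b2 [175.8971168  464.25784321]
```

View pics/t2b.png

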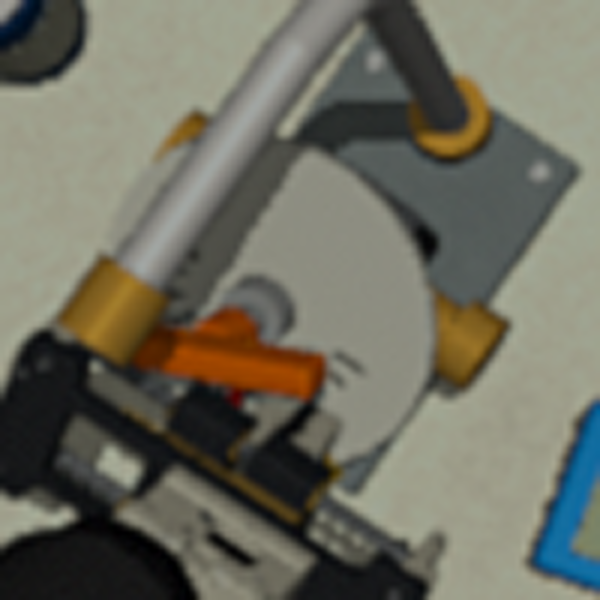

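The pointer's red shows at (238,395) and the mark near (335,470). I'll back off and look with the wrist camera.

>>> move_arm(deltas=[[[0, 0, 0, 0.005, -0.004, 0, 0], [0, 0, 0, 0.01, -0.005, -0.02, 0], [0, 0, 0, 0.02, -0.005, -0.05, 0], [0, 0, 0, 0.04, -0.005, -0.08, 0], [0, 0, 0, 0.05, 0, -0.11, 0], [0, 0, 0, 0.05, 0, -0.14, 0], [0, 0, 0, 0.05, 0, -0.14, 0], [0, 0, 0, 0.05, 0, -0.14, 0]]])

```text
t: 10.62
eef_pos: [0.382, 0.2631, 0.2757]
ee_rot: [-3.141, 0.611, 2.549]
force: [1.1, -0.8, -1.1]
width: 0.0004
```

```bash
python3 look.py w4 160 100 480 300
```

```text
t 10.62 along 0.1371 lat -0.0533 -0.0508 th 90.9 tilt 0.6 q [ 1.47 -0.03 -0.72  0.56 -1.26  2.37] F [ 1.1 -0.8 -1.1] M [ 0.99  1.64 -0.05] w 0.0004
b1 [573. 486.]
b2 [502. 218.]
pt [665. 274.]
mk [410. 198.]
c [534. 346.]
```

View pics/w4b.png

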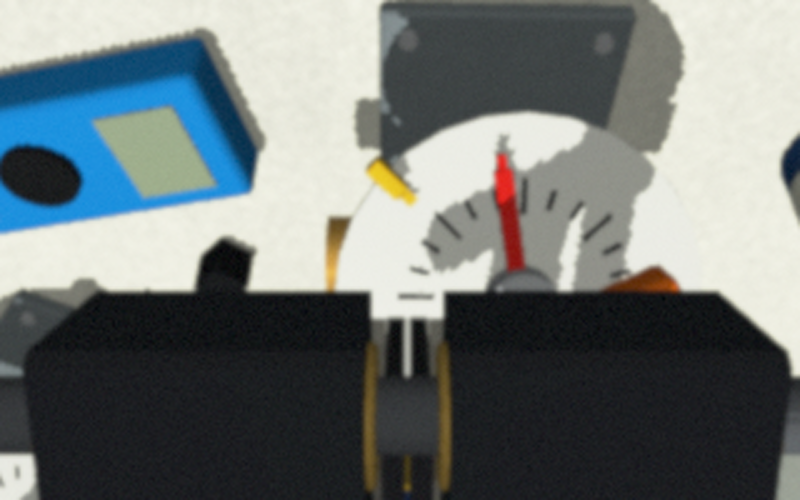

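The pointer tip is at (502,153), the mark's inner end at (412,202), and the bar's end shows at (665,278). I'll turn these into angles.

```bash
cat > ang.py <<'E'
import sys
from mv import *
# args: name k x0 y0  then triples label x y
n=sys.argv[1];k,x0,y0=map(float,sys.argv[2:5])
def plane(o,d,s): 
    t=((C+s*EZ-o)@EZ)/(d@EZ); v=o+t*d-C; return np.degrees(np.arctan2(v@EY,v@EX))%360,np.hypot(v@EX,v@EY)*1e3
a=sys.argv[5:]
for i in range(0,len(a),4):
    print(a[i],np.round(plane(*ray(n,x0+float(a[i+1])/k,y0+float(a[i+2])/k),float(a[i+3])),1))
E
python3 ang.py w4 2.5 160 100 pt 502 153 -.051 mk 412 202 -.051 ; python3 arc.py 305 330 6
```

```text
pt [187.8  66.4]
mk [226.2  64.1]
305 [0.4396, 0.0674, 0.888, -0.0528, 0.0007, 0.1389] -0.0 -0.049
310 [0.4396, 0.0674, 0.888, -0.0564, 0.0002, 0.1389] 0.003 -0.049
315 [0.4396, 0.0674, 0.888, -0.0601, 0.0001, 0.1389] 0.007 -0.049
320 [0.4396, 0.0674, 0.888, -0.064, 0.0004, 0.1389] 0.011 -0.049
325 [0.4396, 0.0674, 0.888, -0.068, 0.0011, 0.139] 0.015 -0.048
330 [0.4396, 0.0674, 0.888, -0.0721, 0.0023, 0.139] 0.019 -0.047
```

38.4° to go, and both radii check out at 66 and 64 mm. The pointer trails the peg model by about 6°. I'll go to about 12° short and look again.

>>> move_arm(deltas=[[[0, 0, 0, -0.01, -0.005, 0.03, 0], [0, 0, 0, -0.03, -0.005, 0.06, 0], [0, 0, 0, -0.04, -0.005, 0.09, 0], [0, 0, 0, -0.04, -0.005, 0.12, 0], [0, 0, 0, -0.04, -0.005, 0.139, 0], [0, 0, 0, -0.044, -0.002, 0.139, 0], [0, 0, 0, -0.05, 0.0, 0.139, 0], [0, 0, 0, -0.056, 0.0002, 0.139, 0], [0, 0, 0, -0.06, 0.0001, 0.139, 0], [0, 0, 0, -0.064, 0.0004, 0.139, 0], [0, 0, 0, -0.068, 0.0011, 0.139, 0], [0, 0, 0, -0.0705, 0.0018, 0.139, 0]]])

```text
t: 11.67
eef_pos: [0.4976, 0.1875, 0.2024]
ee_rot: [-3.141, 0.612, 2.549]
force: [-4.9, 1.4, -2.3]
width: 0.0006
```

>>> move_arm(deltas=[[[0, 0, 0, 0, 0, 0, 0], [0, 0, 0, 0.004, -0.005, 0, 0], [0, 0, 0, 0.008, -0.008, -0.005, 0], [0, 0, 0, 0.02, -0.008, -0.03, 0], [0, 0, 0, 0.04, -0.005, -0.06, 0], [0, 0, 0, 0.06, 0, -0.09, 0], [0, 0, 0, 0.07, 0, -0.12, 0], [0, 0, 0, 0.07, 0, -0.14, 0], [0, 0, 0, 0.07, 0, -0.14, 0], [0, 0, 0, 0.07, 0, -0.14, 0]]])

```text
t: 12.5
eef_pos: [0.3826, 0.2653, 0.2769]
ee_rot: [-3.141, 0.611, 2.55]
force: [-0.4, -0.0, -0.3]
width: 0.0003
```

```bash
python3 look.py w5 160 100 480 300; python3 arc.py 325 345 5
```

```text
t 12.5 along 0.1384 lat -0.0532 -0.0486 th 90.9 tilt 0.6 q [ 1.47 -0.03 -0.71  0.56 -1.26  2.37] F [-0.4 -0.  -0.3] M [ 1.    1.62 -0.04] w 0.0003
b1 [566. 484.]
b2 [495. 217.]
pt [659. 273.]
mk [404. 197.]
c [527. 345.]
325 [0.5151, 0.0284, 0.9085, -0.0679, -0.0013, 0.1403] 0.015 -0.048
330 [0.5151, 0.0284, 0.9085, -0.0719, -0.0001, 0.1404] 0.019 -0.047
335 [0.5151, 0.0284, 0.9085, -0.076, 0.0016, 0.1404] 0.023 -0.045
340 [0.5151, 0.0284, 0.9085, -0.0799, 0.0038, 0.1404] 0.027 -0.043
345 [0.5151, 0.0284, 0.9085, -0.0836, 0.0065, 0.1404] 0.031 -0.04
```

View pics/w5b.png

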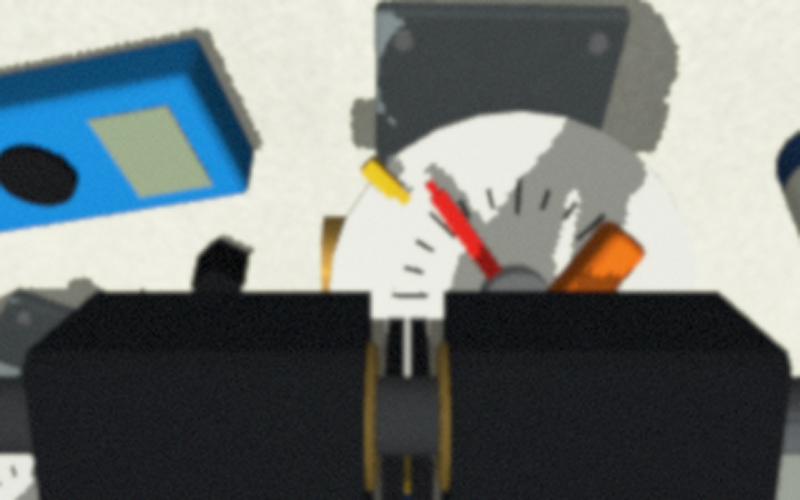

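```bash
python3 ang.py w5 2.5 160 100 pt 430 184 -.051 mk 406 199 -.051 ; python3 arc.py 326 340 8
```

```text
pt [215.   63.4]
mk [225.7  64.9]
326 [0.5151, 0.0284, 0.9085, -0.0687, -0.0011, 0.1404] 0.016 -0.048
328 [0.5151, 0.0284, 0.9085, -0.0703, -0.0007, 0.1404] 0.017 -0.048
330 [0.5151, 0.0284, 0.9085, -0.0719, -0.0001, 0.1404] 0.019 -0.047
332 [0.5151, 0.0284, 0.9085, -0.0736, 0.0005, 0.1404] 0.021 -0.046
334 [0.5151, 0.0284, 0.9085, -0.0752, 0.0012, 0.1404] 0.022 -0.046
336 [0.5151, 0.0284, 0.9085, -0.0768, 0.002, 0.1404] 0.024 -0.045
338 [0.5151, 0.0284, 0.9085, -0.0783, 0.0029, 0.1404] 0.025 -0.044
340 [0.5151, 0.0284, 0.9085, -0.0799, 0.0038, 0.1404] 0.027 -0.043
```

10.7° remain, and the gain is close to 1. I'll push to 338 (+10°) and finish there.

>>> move_arm(deltas=[[[0, 0, 0, -0.02, -0.008, 0.04, 0], [0, 0, 0, -0.045, -0.01, 0.075, 0], [0, 0, 0, -0.055, -0.01, 0.11, 0], [0, 0, 0, -0.055, -0.01, 0.14, 0], [0, 0, 0, -0.06, -0.007, 0.14, 0], [0, 0, 0, -0.066, -0.003, 0.14, 0], [0, 0, 0, -0.07, -0.0007, 0.14, 0], [0, 0, 0, -0.0719, -0.0001, 0.14, 0], [0, 0, 0, -0.0736, 0.0005, 0.14, 0], [0, 0, 0, -0.0752, 0.0012, 0.14, 0], [0, 0, 0, -0.0768, 0.002, 0.14, 0], [0, 0, 0, -0.0782, 0.0028, 0.14, 0]]])

```text
t: 13.55
eef_pos: [0.5044, 0.1861, 0.2066]
ee_rot: [-3.14, 0.611, 2.55]
force: [-5.2, -0.1, -2.0]
width: 0.0006
```

>>> move_arm(deltas=[[[0, 0, 0, 0, 0, 0, 0], [0, 0, 0, 0.003, -0.006, 0, 0], [0, 0, 0, 0.008, -0.01, -0.005, 0], [0, 0, 0, 0.02, -0.01, -0.03, 0], [0, 0, 0, 0.04, -0.007, -0.06, 0], [0, 0, 0, 0.06, -0.003, -0.09, 0], [0, 0, 0, 0.078, -0.003, -0.12, 0], [0, 0, 0, 0.078, -0.003, -0.14, 0], [0, 0, 0, 0.078, -0.003, -0.14, 0], [0, 0, 0, 0.078, -0.003, -0.14, 0]]])

```text
t: 14.38
eef_pos: [0.3827, 0.2651, 0.277]
ee_rot: [-3.142, 0.611, 2.55]
force: [0.5, 0.7, -0.0]
width: 0.0005
```

```bash
python3 look.py w6 160 100 480 300
```

```text
t 14.38 along 0.1384 lat -0.053 -0.0488 th 90.9 tilt 0.6 q [ 1.47 -0.03 -0.71  0.56 -1.26  2.37] F [ 0.5  0.7 -0. ] M [ 0.98  1.58 -0.01] w 0.0005
b1 [567. 484.]
b2 [495. 216.]
pt [659. 273.]
mk [405. 197.]
c [528. 345.]
```

View pics/w6b.png

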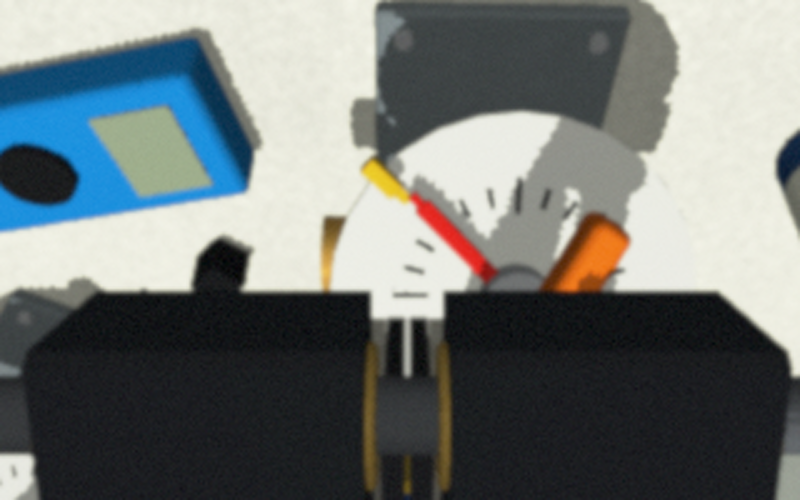

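```bash
python3 ang.py w6 2.5 160 100 pt 414 198 -.051 mk 407 200 -.051 ; python3 arc.py 336 342 4
```

```text
pt [223.4  62.8]
mk [225.9  64.3]
336 [0.5216, 0.0216, 0.9049, -0.0766, 0.0022, 0.1404] 0.024 -0.045
338 [0.5216, 0.0216, 0.9049, -0.0781, 0.0031, 0.1404] 0.025 -0.044
340 [0.5216, 0.0216, 0.9049, -0.0797, 0.004, 0.1404] 0.027 -0.043
342 [0.5216, 0.0216, 0.9049, -0.0812, 0.005, 0.1404] 0.028 -0.042
```

The pointer is about 2.5° (3 mm) short of the mark, inside the 6 mm tolerance and not past it. The arm is clear, so I'm handing in.

```bash
python3 -c "
from station import arm
print(arm.job_done())"
```

```text
the job is handed in; nothing more can be done
None
```

I opened the orange valve until its red pointer stood about 2.5° (3 mm) short of the yellow mark, inside the 6 mm tolerance. I then backed the gripper off and handed the job in at about 14.4 s; no verdict was reported.

- **Method:** I did not grip the handle, because turning the gripper that far might have hit the pipe cap. Instead I pushed one end of the T-bar with the shut fingers, keeping the tool's orientation fixed. I stopped to look twice on the way, at 38° and 11° to go.
- **Last checks:** In the final wrist picture the pointer measured 223.4° and the mark 225.9°. The mark read 226.2°, 225.7° and 225.9° across the three wrist looks, so it did not move measurably. The gripper was about 140 mm clear of the handle, and the contact force was about zero.
- **Disagreements:** The last push turned the pointer about 8.4° rather than the 10° I aimed for, and I left it there. Measured radii for the pointer and mark tips came out at 63 to 66 mm, against the true 66 mm. An early bar-end position also disagreed by about 10 mm, so I refitted the valve position before touching the handle.
- **Not checked:** I did not look at the blue valve or the other bench items again at the end. The arm's path stayed clear of them, and I felt no unexpected force.

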